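# Set up the thread winder for a slow run

## Task

Set up the bench thread winder for a slow run: roll the bare cardboard core along the bench, without lifting it, until it lies along the dark line beside the winder, centred over the line and in line with it. Then pull the winder's push-pull rod out to its middle click, never on towards the outer one, and let go. Leave the other things on the bench where they are.

Things in the scene. Friction and masses are not known exactly. Their poses are not given: they have to be found in the camera images.
- winder: Thread winder, fixed to the bench: white housing 120 (x) x 130 (y) x 90 mm high on a dark base plate 160 x 170 x 12 mm. Origin on the bench under the housing's centre, z up. The push-pull rod comes out of its front (-x). At the front of its right side (-y) a rubber drive wheel reaches 129 mm from the origin, up to 94 mm high.
- mark (a point): Middle of the straight dark line on the bench to the right of the winder, 230 mm long, 6 mm wide, flat. Axes as the winder's: the line runs along x, +y points to the winder's side. It lies at (-120, -170, 0) mm in the winder's frame.
- core: Bare cardboard core: smooth round tube 130 mm long, 64 mm in diameter, about 0.25 kg, lying on the bench. Origin on its axis at mid length, 32 mm up; x runs along the axis (y, z turn as it rolls). Starts 80 to 130 mm from the line, away from the winder, up to 0.1 rad askew of it. It rolls easily; pushed slowly it stops when the push stops.
- rod (a joint): Push-pull rod: 0 = fully in (its start), 0.040 m = fully out (end stops). Clicks at 0, 0.020 (middle) and 0.040, with humps at 0.010 and 0.030 that take about 8 N to cross. Let go within about 7 mm of a click, it is drawn to within 2 mm of it.
- knob (a point): Centre of the black round knob on the rod's end: 36 mm diameter, 40 mm long along the rod, axis level, 70 mm above the bench. Axes as the winder's; pulling out moves it along -x. Fully in it lies 120 mm in front of the winder's origin, 60 mm before the housing's face (52 mm before the collar). A black ring on the 10 mm rod comes out of the collar as it nears the middle click.
- cone_a: Bystander, loose: cone of blue-grey thread, 120 mm tall, 67 mm wide at the foot; origin at the centre of its underside.
- cone_b: Bystander, loose: cone of grey thread, 100 mm tall, 58 mm wide at the foot; origin at the centre of its underside.
- mug: Bystander, loose: white mug, 80 mm tall, 76 mm wide, with a handle; origin at the centre of its underside.
- jar: Bystander, loose: glass jar with a metal cap, 70 mm tall, 64 mm wide; origin at the centre of its underside.
- clapper: Bystander, loose: wooden pressing block lying flat, 200 x 60 x 40 mm, long along its x; origin at the centre of its underside.
- shears: Bystander, loose: tailor's shears lying flat, about 205 mm long along their x, 17 mm high; origin at the centre of its underside.
- tape: Bystander, loose: ring-shaped roll lying flat, 90 mm wide, 25 mm high; origin at the centre of its underside.
There are look-alikes about, which are no part of the job. Leave any orange, red or yellow look-alike of the core alone.

How it is judged:
On the way, in this order (a step that is already met when the one before it is completed fails the run):
1. the core lies at rest along the line: within 10 mm of it, within 45 mm of its middle lengthwise, within 0.17 rad of parallel (y of core in the frame of mark between -0.01 and 0.01 m and x of core in the frame of mark between -0.045 and 0.045 m and angle between the x axis of core and the x axis of mark, either way round below 0.17 rad and linear speed of core below 0.01 m/s and height (world z) of core below 0.036 m), for 0.3 s.
2. the rod is at its middle click (value of joint rod between 0.0165 and 0.0235 m), for 0.2 s.
At the end, for the whole second after the job is handed in: The core lies still on the bench with its axis within 10 mm of the line and within 0.17 rad of parallel, its middle within 45 mm of the line's middle lengthwise; the rod rests at its middle click (16.5 to 23.5 mm out) (all of step 1 and all of step 2 and velocity of joint rod between -0.005 and 0.005 m/s); the robot touches nothing.
It fails at once if the core is lifted off the bench (over 10 mm) (height (world z) of core above 0.042 m).
It fails at once if the rod is pulled past the middle click, towards the outer one (more than 31 mm out) (value of joint rod above 0.031 m).
It fails at once if a bystander is shifted by more than 30 mm (distance of any of cone_a, cone_b, mug, jar, clapper, shears, tape from where it was at the start of the episode above 0.03 m).
It also fails if it takes over 48 s, if anything falls off the work surface, if the arm or the gripper's body presses on something with over 40 N, if the wrist force passes 120 N, or if a joint passes its speed limit or range.

## Robot

A 6-joint arm with a two-finger parallel gripper is mounted at the origin on the work surface. World frame = base frame: x ahead of the robot, y to its left, z up, the work surface at z = 0. Lengths are in m, angles in rad, forces in N, time in s.
With the tool pointing down it reaches from about 0.25 to 0.8 m from the base axis. Payload 3.9 kg.
Tool frame: the origin (TCP) lies midway between the tips of the shut fingers; the grasp point (between the pads) lies 19 mm behind it; z points along the fingers, y is the direction in which the jaws open and shut (so a half turn about z gives the same grasp; the last joint's range is limited). The gripper opens to 85 mm and grips with 20 to 120 N. Pads are 22 mm wide; open, the fingers measure 114 mm over their backs; the gripper's body (76 mm by 85 mm) begins 54 mm behind the grasp point. The pads swing forward as they close: fully open they stand 13 mm farther back than shut.
Start: joints at [-1.346, 0.26, -0.138, 1.173, 0, 1.571], TCP at [0.117, -0.512, 0.231] pointing down, gripper open.
Joint ranges: [-2.78, 2.78], [-0.83, 1.72], [-1.28, 1.37], [-1.9, 2.12], [-1.57, 1.48], [-3.14, 3.14]. Speed limits (rad/s): [2.57, 2.57, 3.14, 3.14, 3.14, 3.14].

## Interface

Orientations are given as a unit quaternion [x, y, z, w].
In Python, from bench import state, get_image, calibration, bot gives the robot as it stands.
- The arm moves only by the tool arm_command, never from a script. Its argument "steps" is a list of rows, each an object with "offset": the shift along the tool's x, y, z in cm, a list of three; "twist": the turn, a rotation vector about the tool's x, y, z in degrees, a list of three; "hand": the closure, from -1 (fully open) to 1 (shut). In form: [{"offset": [dx, dy, dz], "twist": [ax, ay, az], "hand": hand}, ...]. A call has 1 to 20 rows; each row is the pose to reach, as a shift and turn from the pose measured when the call began, along the tool's axes at that moment; what a row does not reach only later rows make up. A row lasts 1/10 s, in which the tool goes at most 50 mm and 8.59 degrees, less where a joint would pass 70% of its speed; a pose out of reach is approached as far as the arm can. A call with a gripper value outside its range is refused whole. The fingers move at their own pace and stop on an object; the grip force is fixed at half the most. Time passes only in rows, so rows that repeat a pose let the fingers close. It gives the time, the measured TCP pose, the force and the opening at its end, in the units of the state.
- state(): the state, without advancing time (a new reading comes with each control period).
- get_image(name): name is "scene" or "side" or "wrist"; returns the picture (384x512x3 uint8, red, green, blue); there is no depth.
- calibration(name): a dict with "vfov" (degrees; the focal length in pixels is half the picture's height over the tangent of half this angle, whatever the lens; pixels are square), "cx", "cy" (the principal point, pixels), "distortion" ([k1, k2, p1, p2, k3] as OpenCV has them; the pictures are not rectified), "R" (3x3) and "t" (3): a world point X has camera coordinates R X + t. Camera axes: x right, y down, z forward; pixel columns grow to the right and rows downward; lengths in m; the calibration is good to about 2 mm. A picture is of the moment at which its call begins: read the wrist's pose just before it. calibration takes no time and is no camera call; for the wrist camera it gives the pose at the moment of the call.
- bot.job_done(): hands the job in, once; it reports no verdict.
The state is a dict: "clock": time; "joint_pos": joint angles; "dq": joint speeds; "joint_efforts": joint torques, N m; "eef_pos": TCP position; "tcp_rot": TCP orientation; "ft_force": force on the tool from outside, world axes, zero at the start; "torque": the same for the moment, N m; "finger_gap": finger opening in m.
Only numpy, scipy, OpenCV 4.12 (cv2) and the standard library are available. Lean on these libraries where they do the work, as an engineer would, in place of code of your own. Each camera call takes 0.05 s, during which the arm holds its last target.

## Working session

There is one attempt and no reset: what is moved stays moved. The work goes in short steps, Python scripts to look and compute and a tool call to move; the robot and the scene stay as the last step left them, time stands still between calls to the robot, and variables do not carry over. Pictures are saved under pics/ and viewed, and the job is handed in when it is done.

Besides the shell and the picture viewer there is one more tool, called after "Emit:" as name([rows], argument=value, ...), one row to a line, values as JSON. arm_command: Moves the arm, as the interface text tells. Its arguments: {"type":"object","properties":{"steps":{"type":"array"}},"required":["steps"]}

```bash
ls; mkdir -p pics; python3 - <<'E'
from bench import state,get_image,calibration,bot
import cv2
print(state())
for n in("scene","side","wrist"):
    c=calibration(n);print(n,c)
    im=get_image(n);cv2.imwrite(f"pics/{n}0.png",im[:,:,::-1])
E
```

```text
pics
{'clock': 0.0, 'joint_pos': array([-1.34597664e+00,  2.60682124e-01, -1.39392811e-01,  1.17272099e+00,
       -1.92254297e-05,  1.57079022e+00]), 'dq': array([-0.00067956,  0.00167521, -0.00089505,  0.00055824,  0.00048696,
       -0.0012057 ]), 'joint_efforts': array([ 2.66447474e-03, -4.05683684e+01,  2.53918523e+01,  1.86378183e-02,
        3.11922840e-04,  7.23025266e-06]), 'eef_pos': array([ 0.11687599, -0.51110476,  0.23045694]), 'tcp_rot': array([ 9.93687823e-01,  1.12176245e-01, -1.21699710e-04, -9.92410868e-04]), 'ft_force': array([-1.10495194, -0.56563313,  0.43893815]), 'torque': array([ 0.06161705, -0.01772562,  0.02171454]), 'finger_gap': 0.08541055648578406}
scene {'vfov': 49.35344015243134, 'cx': 250.35469648693172, 'cy': 192.6145082108042, 'distortion': array([-0.15793561,  0.        ,  0.        ,  0.        ,  0.        ]), 'R': array([[-0.20011636,  0.97966772, -0.01430381],
       [ 0.67207874,  0.12663304, -0.72957127],
       [-0.71292609, -0.15561243, -0.68375519]]), 't': array([ 0.08273736, -0.24146233,  1.62530842])}
side {'vfov': 48.25060675413131, 'cx': 253.21655794990295, 'cy': 195.9123956832465, 'distortion': array([0.04821642, 0.        , 0.        , 0.        , 0.        ]), 'R': array([[-0.99710278, -0.07423188, -0.01660332],
       [-0.03955467,  0.69243801, -0.72039227],
       [ 0.06497284, -0.7176484 , -0.69336809]]), 't': array([0.4667493 , 0.07571722, 1.38016344])}
wrist {'vfov': 58.46329763823366, 'cx': 251.16530969763312, 'cy': 188.1773935639173, 'distortion': array([-0.03259063,  0.        ,  0.        ,  0.        ,  0.        ]), 'R': array([[ 0.22288829, -0.97484299, -0.00139656],
       [-0.92221379, -0.21131906,  0.32383018],
       [-0.3159787 , -0.07089003, -0.94611419]]), 't': array([-0.5242221 , -0.04236282,  0.38183156])}
```

View pics/scene0.png

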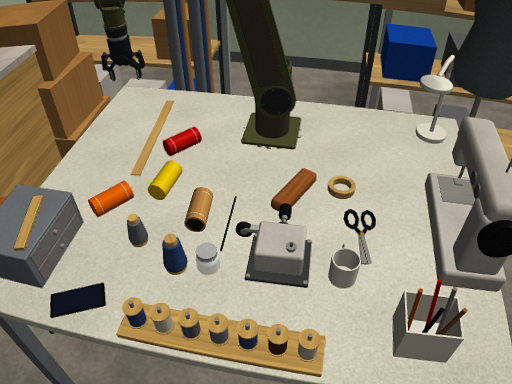

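View pics/side0.png

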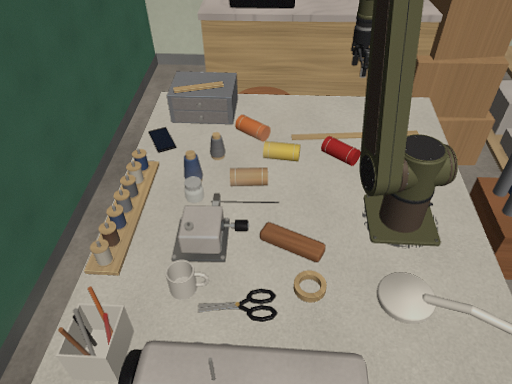

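View pics/wrist0.png

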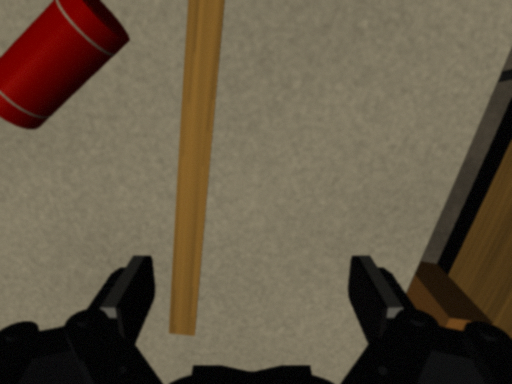

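The cardboard-coloured tube at scene (199,209) / side (249,177) fits the core. The orange (110,198), yellow (165,180) and red (182,140) tubes are look-alikes, and the brown block at (294,189) is the clapper. I'll enlarge to confirm.

```bash
python3 - <<'E'
import cv2
a=cv2.imread("pics/scene0.png")[170:300,120:320];cv2.imwrite("pics/sc0c.png",cv2.resize(a,None,fx=4,fy=4,interpolation=cv2.INTER_CUBIC))
a=cv2.imread("pics/side0.png")[130:270,160:340];cv2.imwrite("pics/si0c.png",cv2.resize(a,None,fx=4,fy=4,interpolation=cv2.INTER_CUBIC))
E
```

```text
(no output)
```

View pics/sc0c.png

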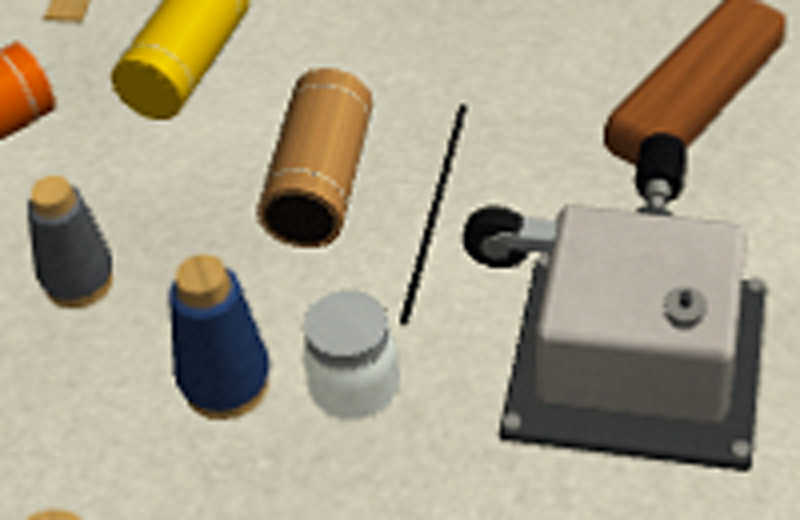

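View pics/si0c.png

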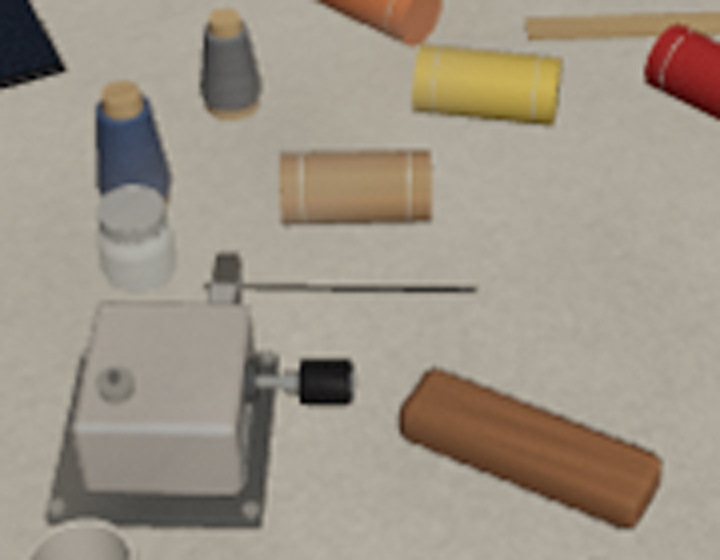

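```bash
cat > h.py <<'E'
import numpy as np,cv2
from scipy.optimize import minimize,least_squares
from bench import state,get_image,calibration,bot
def K(c):
    f=192/np.tan(np.radians(c["vfov"])/2); return np.array([[f,0,c["cx"]],[0,f,c["cy"]],[0,0,1.]])
def proj(c,X):
    return cv2.projectPoints(np.asarray(X,float).reshape(-1,3),cv2.Rodrigues(np.array(c["R"]))[0],np.array(c["t"]),K(c),np.array(c["distortion"]))[0].reshape(-1,2)
def ray(c,p,z):
    u=cv2.undistortPoints(np.array(p,float).reshape(-1,1,2),K(c),np.array(c["distortion"])).reshape(-1,2)
    R=np.array(c["R"]);C=-R.T@np.array(c["t"]); d=np.c_[u,np.ones(len(u))]@R
    return C+d*((z-C[2])/d[:,2])[:,None]
def up(q,o,s=4): return (np.array(q,float)+.5)/s-.5+np.array(o)
def cyl(x,y,a,z=.032,L=.13,r=.032,n=40):
    t=np.linspace(0,2*np.pi,n); P=[]
    ax=np.array([np.cos(a),np.sin(a),0]);v=np.array([-np.sin(a),np.cos(a),0])
    for s in(-L/2,L/2): P.append(np.array([x,y,z])+s*ax+r*(np.cos(t)[:,None]*v+np.sin(t)[:,None]*np.array([0,0,1.])))
    return np.vstack(P)
def fitcore(masks,x0,S=4):
    # masks: list of (cal,mask)
    big=[cv2.resize(m.astype(np.uint8),None,fx=S,fy=S,interpolation=cv2.INTER_NEAREST)>0 for c,m in masks]
    def f(p):
        e=0
        for (c,m),b in zip(masks,big):
            h=cv2.convexHull(((proj(c,cyl(*p))+.5)*S-.5).astype(np.float32)); im=np.zeros(b.shape,np.uint8)
            cv2.fillConvexPoly(im,(h*16).astype(np.int32),1,shift=4)
            e+=1-(b&(im>0)).sum()/(b|(im>0)).sum()
        return e
    r=minimize(f,x0,method="Nelder-Mead",options=dict(initial_simplex=[x0,np.add(x0,[.02,0,0]),np.add(x0,[0,.02,0]),np.add(x0,[0,0,.1])],xatol=1e-4,fatol=1e-5))
    return r.x,r.fun
def coremask(im,box):
    hsv=cv2.cvtColor(im,cv2.COLOR_RGB2HSV); m=np.zeros(im.shape[:2],np.uint8)
    x0,y0,x1,y1=box
    m[y0:y1,x0:x1]=((hsv[...,1]>85)|(hsv[...,2]<60))[y0:y1,x0:x1]
    m=cv2.morphologyEx(m,cv2.MORPH_CLOSE,np.ones((5,5)))
    n,l,s,_=cv2.connectedComponentsWithStats(m); return l==1+np.argmax(s[1:,4])
E
python3 - <<'E'
from h import *
S,D=calibration("scene"),calibration("side")
so,do=(120,170),(160,130)
l=ray(S,up([(463,106),(404,322)],so),0);print("line S",l,np.linalg.norm(l[0]-l[1]))
l2=ray(D,up([(475,290),(206,287)],do),0);print("line D",l2,np.linalg.norm(l2[0]-l2[1]))
plate=up([(503,438),(746,467),(765,286)],so); print("plate S",ray(S,plate,.012))
print("plate D",ray(D,up([(48,522),(262,525)],do),.012))
print("knob face D", ray(D,up([(327,360),(327,405),(302,382),(353,382)],do),.07))
print("knob S",ray(S,up([(665,135),(658,185)],so),.07))
print("jar cap S",ray(S,up([(303,325),(388,325),(346,292),(346,358)],so),.068))
print("blue top", ray(S,up([(203,275)],so),.12))
i,j=cv2.imread("pics/scene0.png")[...,::-1],cv2.imread("pics/side0.png")[...,::-1]
m1=coremask(i.copy(),(183,182,218,234));m2=coremask(j.copy(),(226,163,275,190));print(m1.sum(),m2.sum())
x0=[*ray(S,[[199,209]],.032)[0,:2],0];print(x0)
print(fitcore([(S,m1),(D,m2)],x0),fitcore([(S,m1)],x0),fitcore([(D,m2)],x0))
for nm,im,mm in(("s",i,m1),("d",j,m2)):
    o=im.copy();o[mm]=(255,0,255);cv2.imwrite(f"pics/m_{nm}.png",o[150:250,150:350,::-1])
E
```

```text
line S [[ 3.86655076e-01 -5.51817917e-02  0.00000000e+00]
 [ 6.13632314e-01 -4.62233887e-02 -1.11022302e-16]] 0.2271539558425482
line D [[ 0.38724636 -0.05696702  0.        ]
 [ 0.61476129 -0.0474848   0.        ]] 0.22771244163426393
plate S [[0.7066134  0.04651273 0.012     ]
 [0.69963199 0.20821293 0.012     ]
 [0.54196811 0.20463966 0.012     ]]
plate D [[0.69220091 0.21500404 0.012     ]
 [0.53488836 0.20841182 0.012     ]]
knob face D [[0.49572814 0.09525701 0.07      ]
 [0.49147148 0.14023983 0.07      ]
 [0.51225367 0.11863742 0.07      ]
 [0.47425202 0.1163921  0.07      ]]
knob S [[0.46034031 0.11753856 0.07      ]
 [0.51174106 0.119742   0.07      ]]
jar cap S [[ 0.68182354 -0.09377355  0.068     ]
 [ 0.67074691 -0.03799447  0.068     ]
 [ 0.64856247 -0.07332809  0.068     ]
 [ 0.70288622 -0.0579814   0.068     ]]
blue top [[ 0.6942127  -0.15196911  0.12      ]]
876 618
[np.float64(0.49536638635286057), np.float64(-0.1428469970094544), 0]
(array([ 0.49369786, -0.14400102,  0.10214491]), np.float64(0.16955524409170475)) (array([ 0.4936919 , -0.14395042,  0.09872618]), np.float64(0.037540542405631094)) (array([ 0.49519443, -0.14636464,  0.12715736]), np.float64(0.12896405919661735))
```

```bash
python3 - <<'E'
from h import *
S,D=calibration("scene"),calibration("side")
so,do=(120,170),(160,130)
i=cv2.imread("pics/scene0.png").copy();j=cv2.imread("pics/side0.png").copy()
for p in(.494,-.144,.0987),(.494,-.144,.127):
  for c,im in((S,i),(D,j)):
    h=cv2.convexHull(proj(c,cyl(*p)).astype(np.float32)); cv2.polylines(im,[np.round(h*16).astype(int)],True,(255,0,0) if p[2]<.11 else(0,0,255),1,shift=4)
print("yellow ends S",ray(S,up([(147,90)],so),.032),ray(S,[[173,168]],.032))
print("yellow edge nearest core S z=32",ray(S,up([(185,105),(248,10)],so),.032), "D z=0..32",ray(D,up([(414,113),(556,124)],do),.01))
cv2.imwrite("pics/ov.png",np.hstack([cv2.resize(i[170:240,160:240],None,fx=5,fy=5),cv2.resize(j[150:220,210:290],None,fx=5,fy=5)]))
E
```

```text
yellow ends S [[ 0.44827184 -0.30036993  0.032     ]] [[ 0.32317225 -0.28748843  0.032     ]]
yellow edge nearest core S z=32 [[ 0.45911193 -0.26380152  0.032     ]
 [ 0.33863634 -0.25114368  0.032     ]] D z=0..32 [[ 0.4515378  -0.27838299  0.01      ]
 [ 0.3195267  -0.26919693  0.01      ]]
```

View pics/ov.png

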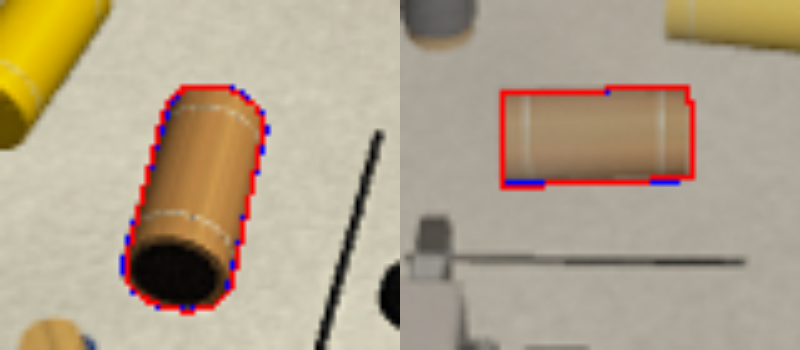

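The outline fitted in both views matches the tube, so this is the core. It is at (0.494, -0.144) with yaw 0.10. The line's middle is (0.5005, -0.0515) with yaw 0.04. The knob, at (0.494, 0.118), agrees with where the winder's frame puts it.

Emit:
arm_command([
  {"offset":[44.1,-20.4,10],"twist":[0,0,-82.8],"hand":-1},
  {"offset":[44.1,-20.4,10],"twist":[0,0,-82.8],"hand":-1},
  {"offset":[44.1,-20.4,10],"twist":[0,0,-82.8],"hand":-1},
  {"offset":[44.1,-20.4,10],"twist":[0,0,-82.8],"hand":-1},
  {"offset":[44.1,-20.4,10],"twist":[0,0,-82.8],"hand":-1},
  {"offset":[44.1,-20.4,10],"twist":[0,0,-82.8],"hand":-1},
  {"offset":[44.1,-20.4,10],"twist":[0,0,-82.8],"hand":-1},
  {"offset":[44.1,-20.4,10],"twist":[0,0,-82.8],"hand":-1},
  {"offset":[44.1,-20.4,10],"twist":[0,0,-82.8],"hand":-1},
  {"offset":[44.1,-20.4,10],"twist":[0,0,-82.8],"hand":-1},
  {"offset":[44.1,-20.4,10],"twist":[0,0,-82.8],"hand":-1},
  {"offset":[44.1,-20.4,10],"twist":[0,0,-82.8],"hand":-1},
  {"offset":[44.1,-20.4,10],"twist":[0,0,-82.8],"hand":-1},
])

```text
clock: 1.45
eef_pos: [0.5003, -0.2143, 0.1308]
tcp_rot: [0.672, 0.741, 0.0, -0.001]
ft_force: [0.0, -0.2, 0.9]
finger_gap: 0.0854
```

Emit:
arm_command([
  {"offset":[0,0,4],"twist":[0,0,0],"hand":-1},
  {"offset":[0,0,8],"twist":[0,0,0],"hand":-1},
  {"offset":[0,0,10.5],"twist":[0,0,0],"hand":-1},
  {"offset":[0,0,11.7],"twist":[0,0,0],"hand":-1},
  {"offset":[0,0,12.2],"twist":[0,0,0],"hand":-1},
  {"offset":[0,0,12.2],"twist":[0,0,0],"hand":-1},
])

```text
clock: 2.05
eef_pos: [0.5, -0.2149, 0.0093]
tcp_rot: [0.672, 0.74, 0.0, -0.001]
ft_force: [-1.3, 0.1, 0.2]
finger_gap: 0.0852
```

```bash
python3 - <<'E'
from h import *
print(state()["ft_force"])
a=get_image("scene")[140:270,110:310,::-1];b=get_image("side")[120:250,160:360,::-1]
cv2.imwrite("pics/p1.png",np.vstack([cv2.resize(a,None,fx=2.3,fy=2.3,interpolation=2),cv2.resize(b,None,fx=2.3,fy=2.3,interpolation=2)]))
E
```

```text
[-1.29916497  0.09806232  0.20532894]
```

View pics/p1.png

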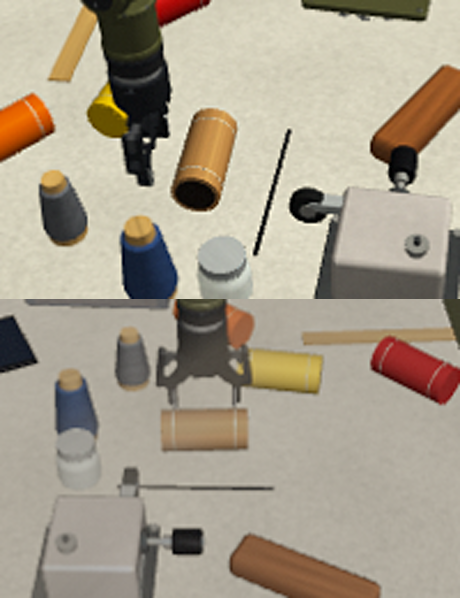

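The open fingers stand behind the core and clear of the yellow tube. Next is a slow push.

Emit:
arm_command([
  {"offset":[1,0,0],"twist":[0,0,0],"hand":-1},
  {"offset":[1.8,0,0],"twist":[0,0,0],"hand":-1},
  {"offset":[2.2,0,0],"twist":[0,0,0],"hand":-1},
  {"offset":[2.5,0,0],"twist":[0,0,0],"hand":-1},
  {"offset":[2.8,0,0],"twist":[0,0,0],"hand":-1},
  {"offset":[3.2,0,0],"twist":[0,0,0],"hand":-1},
  {"offset":[3.7,0,0],"twist":[0,0,0.3],"hand":-1},
  {"offset":[4.2,0,0],"twist":[0,0,0.6],"hand":-1},
  {"offset":[4.7,0,0],"twist":[0,0,0.9],"hand":-1},
  {"offset":[5.2,0,0],"twist":[0,0,1.2],"hand":-1},
  {"offset":[5.7,0,0],"twist":[0,0,1.5],"hand":-1},
  {"offset":[6.2,0,0],"twist":[0,0,1.8],"hand":-1},
  {"offset":[6.7,0,0],"twist":[0,0,2.1],"hand":-1},
  {"offset":[7.2,0,0],"twist":[0,0,2.4],"hand":-1},
  {"offset":[7.7,0,0],"twist":[0,0,2.7],"hand":-1},
  {"offset":[8.1,0,0],"twist":[0,0,3],"hand":-1},
  {"offset":[8.5,0,0],"twist":[0,0,3.3],"hand":-1},
  {"offset":[8.8,0,0],"twist":[0,0,3.3],"hand":-1},
  {"offset":[9,0,0],"twist":[0,0,3.3],"hand":-1},
  {"offset":[9,0,0],"twist":[0,0,3.3],"hand":-1},
])

```text
clock: 4.15
eef_pos: [0.4924, -0.1252, 0.0103]
tcp_rot: [0.693, 0.721, 0.0, 0.0]
ft_force: [0.2, -0.7, 0.4]
finger_gap: 0.0857
```

```bash
python3 - <<'E'
from h import *
print(state()["ft_force"])
i=get_image("scene");j=get_image("side")
cv2.imwrite("pics/s2.png",i[...,::-1]);cv2.imwrite("pics/d2.png",j[...,::-1])
a=i[160:260,150:270,::-1];b=j[140:240,200:320,::-1]
cv2.imwrite("pics/p2.png",np.vstack([cv2.resize(a,None,fx=3,fy=3,interpolation=2),cv2.resize(b,None,fx=3,fy=3,interpolation=2)]))
E
```

```text
[ 0.16325837 -0.68253961  0.40874269]
```

View pics/p2.png

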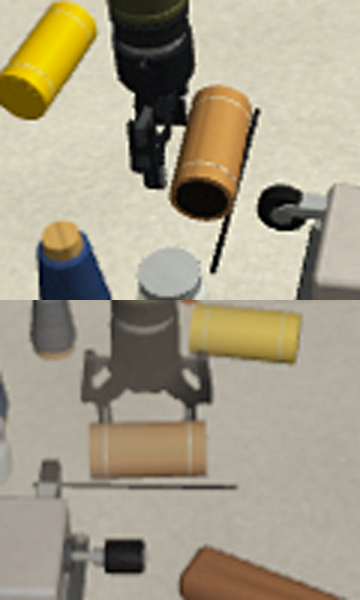

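```bash
cat > fit.py <<'E'
from h import *
import sys
def run(i,j,guess,tag):
    S,D=calibration("scene"),calibration("side"); ms=[]
    for c,im,th in((S,i,85),(D,j,50)):
        h=cv2.convexHull(proj(c,cyl(*guess)).astype(np.float32)).astype(int)
        box=np.zeros(im.shape[:2],np.uint8);cv2.fillConvexPoly(box,h,1);box=cv2.dilate(box,np.ones((15,15)))
        hsv=cv2.cvtColor(im,cv2.COLOR_RGB2HSV)
        m=((hsv[...,1]>th)&(hsv[...,0]<25)&(hsv[...,2]>70)&(box>0)).astype(np.uint8)
        n,l,s,_=cv2.connectedComponentsWithStats(m);m=(l==1+np.argmax(s[1:,4])).astype(np.uint8)
        pts=np.argwhere(m)[:,::-1].astype(np.int32);m2=np.zeros_like(m);cv2.fillConvexPoly(m2,cv2.convexHull(pts),1)
        ms.append((c,m2>0))
    for k in(ms,ms[:1],ms[1:]):
        p,e=fitcore(k,list(guess)); 
        M=np.array([.5005,-.0515]);a=.040
        d=p[:2]-M; print("pose",p.round(4),"err",round(e,3),"mark frame x,y mm",round(1e3*(d[0]*np.cos(a)+d[1]*np.sin(a)),1),round(1e3*(-d[0]*np.sin(a)+d[1]*np.cos(a)),1),"dyaw",round(p[2]-a,3))
        if len(k)==2:P=p
    o=[]
    for c,im in((S,i),(D,j)):
        q=im.copy();h=cv2.convexHull(proj(c,cyl(*P)).astype(np.float32));cv2.polylines(q,[np.round(h*16).astype(int)],True,(0,0,255),1,shift=4)
        u,v=proj(c,[[P[0],P[1],.03]])[0].astype(int);o.append(cv2.resize(q[v-40:v+40,u-45:u+45],None,fx=4,fy=4,interpolation=2))
    cv2.imwrite(f"pics/{tag}.png",np.hstack(o)[...,::-1])
E
python3 - <<'E'
from fit import *
r=lambda n:cv2.imread(n)[...,::-1].copy()
run(r("pics/scene0.png"),r("pics/side0.png"),(.494,-.144,.1),"f0")
run(r("pics/s2.png"),r("pics/d2.png"),(.488,-.082,.04),"f2")
E
```

```text
pose [ 0.4942 -0.1451  0.0946] err 0.097 mark frame x,y mm -10.0 -93.3 dyaw 0.055
pose [ 0.4935 -0.1438  0.1022] err 0.036 mark frame x,y mm -10.7 -92.0 dyaw 0.062
pose [ 0.4944 -0.1472  0.0654] err 0.027 mark frame x,y mm -9.9 -95.3 dyaw 0.025
pose [ 0.4884 -0.0778  0.0949] err 0.091 mark frame x,y mm -13.1 -25.8 dyaw 0.055
pose [ 0.4869 -0.0776  0.1017] err 0.039 mark frame x,y mm -14.6 -25.5 dyaw 0.062
pose [ 0.489  -0.0793  0.1124] err 0.033 mark frame x,y mm -12.6 -27.3 dyaw 0.072
```

View pics/f2.png

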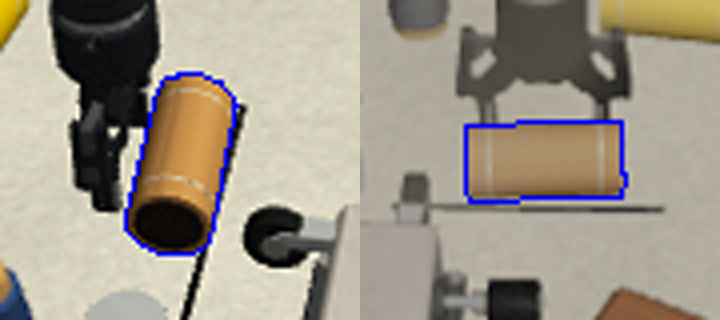

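Emit:
arm_command([
  {"offset":[0.2,0,0],"twist":[0,0,0],"hand":-1},
  {"offset":[0.4,0,0],"twist":[0,0,0],"hand":-1},
  {"offset":[0.6,0,0],"twist":[0,0,0],"hand":-1},
  {"offset":[0.8,0,0],"twist":[0,0,0],"hand":-1},
  {"offset":[1.0,0,0],"twist":[0,0,0],"hand":-1},
  {"offset":[1.2,0,0],"twist":[0,0,0],"hand":-1},
  {"offset":[1.4,0,0],"twist":[0,0,0],"hand":-1},
  {"offset":[1.6,0,0],"twist":[0,0,0],"hand":-1},
  {"offset":[1.8,0,0],"twist":[0,0,0],"hand":-1},
  {"offset":[1.9,0,0],"twist":[0,0,0],"hand":-1},
  {"offset":[2.0,0,0],"twist":[0,0,0],"hand":-1},
  {"offset":[2.0,0,0],"twist":[0,0,0],"hand":-1},
])

```text
clock: 5.45
eef_pos: [0.4917, -0.1054, 0.0103]
tcp_rot: [0.693, 0.721, 0.0, 0.0]
ft_force: [0.4, 0.4, 0.4]
finger_gap: 0.0854
```

```bash
python3 - <<'E'
from fit import *
i=get_image("scene");j=get_image("side")
run(i,j,(.488,-.058,.08),"f3")
E
```

```text
pose [ 0.4862 -0.0601  0.0863] err 0.125 mark frame x,y mm -14.6 -8.0 dyaw 0.046
pose [ 0.486  -0.0593  0.0876] err 0.035 mark frame x,y mm -14.8 -7.2 dyaw 0.048
pose [ 0.4866 -0.0633  0.0647] err 0.04 mark frame x,y mm -14.4 -11.2 dyaw 0.025
```

View pics/f3.png

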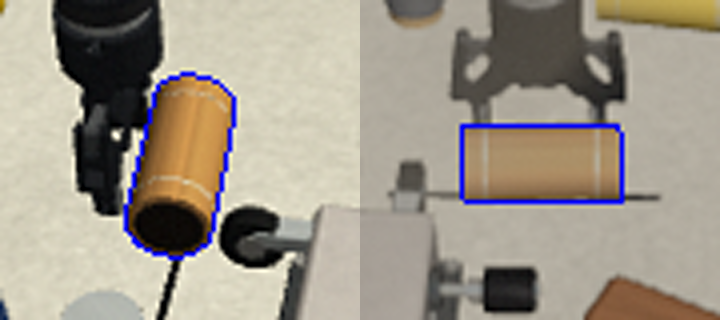

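Emit:
arm_command([
  {"offset":[0.15,0,0],"twist":[0,0,0],"hand":-1},
  {"offset":[0.3,0,0],"twist":[0,0,0],"hand":-1},
  {"offset":[0.45,0,0],"twist":[0,0,0],"hand":-1},
  {"offset":[0.6,0,0],"twist":[0,0,0],"hand":-1},
  {"offset":[0.7,0,0],"twist":[0,0,0],"hand":-1},
  {"offset":[0.8,0,0],"twist":[0,0,0],"hand":-1},
  {"offset":[0.9,0,0],"twist":[0,0,0],"hand":-1},
  {"offset":[0.9,0,0],"twist":[0,0,0],"hand":-1},
])

```text
clock: 6.35
eef_pos: [0.4913, -0.0964, 0.0103]
tcp_rot: [0.693, 0.721, 0.0, 0.0]
ft_force: [-0.1, -0.6, 0.6]
finger_gap: 0.0856
```

Emit:
arm_command([
  {"offset":[-0.5,0,0],"twist":[0,0,0],"hand":-1},
  {"offset":[-1.5,0,0],"twist":[0,0,0],"hand":-1},
  {"offset":[-3,0,0],"twist":[0,0,0],"hand":-1},
  {"offset":[-4,0,0],"twist":[0,0,0],"hand":-1},
  {"offset":[-4,0,0],"twist":[0,0,0],"hand":-1},
])

```text
clock: 6.85
eef_pos: [0.4934, -0.1383, 0.0104]
tcp_rot: [0.694, 0.72, 0.001, 0.001]
ft_force: [0.8, 0.8, -0.0]
finger_gap: 0.0851
```

```bash
python3 - <<'E'
from fit import *
i=get_image("scene");j=get_image("side")
cv2.imwrite("pics/s4.png",i[...,::-1]);cv2.imwrite("pics/d4.png",j[...,::-1])
run(i,j,(.488,-.052,.06),"f4")
E
```

```text
pose [ 0.4851 -0.0513  0.0628] err 0.111 mark frame x,y mm -15.4 0.8 dyaw 0.023
pose [ 0.4843 -0.0508  0.077 ] err 0.058 mark frame x,y mm -16.2 1.3 dyaw 0.037
pose [ 0.4852 -0.0523  0.0622] err 0.043 mark frame x,y mm -15.3 -0.2 dyaw 0.022
```

View pics/f4.png

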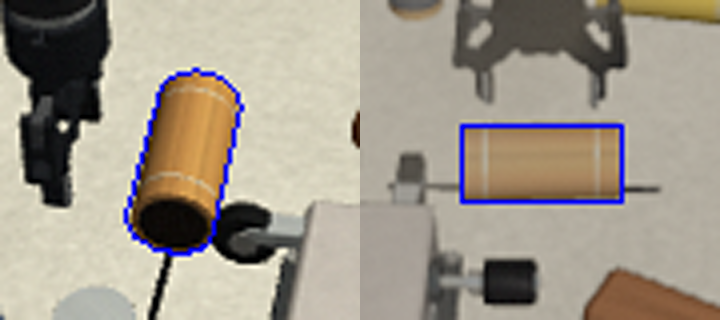

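The core is on the line: y is about +1 mm, x about -15 mm and the skew about 0.03 rad. Now I go up and over the knob.

Emit:
arm_command([
  {"offset":[0,0,-5],"twist":[0,0,0],"hand":-1},
  {"offset":[0,0,-10],"twist":[0,0,0],"hand":-1},
  {"offset":[0,0,-14],"twist":[0,0,0],"hand":-1},
  {"offset":[0,0,-14],"twist":[0,0,0],"hand":-1},
  {"offset":[25.6,1.0,-14],"twist":[0,0,-90],"hand":-1},
  {"offset":[25.6,1.0,-14],"twist":[0,0,-90],"hand":-1},
  {"offset":[25.6,1.0,-14],"twist":[0,0,-90],"hand":-1},
  {"offset":[25.6,1.0,-14],"twist":[0,0,-90],"hand":-1},
  {"offset":[25.6,1.0,-14],"twist":[0,0,-90],"hand":-1},
  {"offset":[25.6,1.0,-14],"twist":[0,0,-90],"hand":-1},
  {"offset":[25.6,1.0,-14],"twist":[0,0,-90],"hand":-1},
  {"offset":[25.6,1.0,-14],"twist":[0,0,-90],"hand":-1},
  {"offset":[25.6,1.0,-14],"twist":[0,0,-90],"hand":-1},
  {"offset":[25.6,1.0,-14],"twist":[0,0,-90],"hand":-1},
  {"offset":[25.6,1.0,-14],"twist":[0,0,-90],"hand":-1},
  {"offset":[25.6,1.0,-14],"twist":[0,0,-90],"hand":-1},
  {"offset":[25.6,1.0,-14],"twist":[0,0,-90],"hand":-1},
])

```text
clock: 8.65
eef_pos: [0.4922, 0.1193, 0.1497]
tcp_rot: [-0.019, 1.0, 0.0, -0.0]
ft_force: [0.5, -0.1, 0.2]
finger_gap: 0.0854
```

```bash
python3 - <<'E'
from h import *
c=calibration("wrist");w=get_image("wrist");cv2.imwrite("pics/w5.png",w[...,::-1])
print(proj(c,[[.494,.118,.07],[.514,.118,.07],[.474,.118,.07]]))
import pickle;pickle.dump(c,open("w5.pkl","wb"))
E
```

```text
[[249.45089015 199.97737257]
 [248.45534793 226.12950118]
 [250.50259544 172.36357434]]
```

View pics/w5.png

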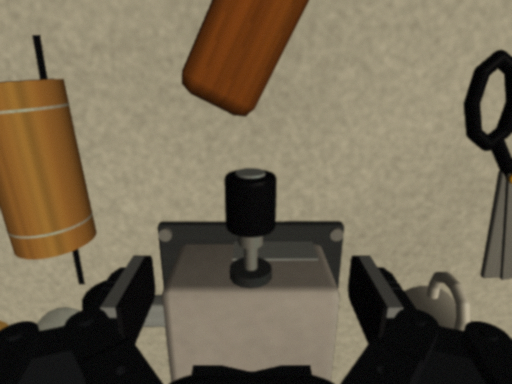

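The knob is at wrist (250, 203), where I predicted it. Fingers and clapper are clear of each other, so I descend and close.

Emit:
arm_command([
  {"offset":[-0.1,-0.1,4],"twist":[0,0,0],"hand":-1},
  {"offset":[-0.1,-0.1,7.5],"twist":[0,0,0],"hand":-1},
  {"offset":[-0.1,-0.1,9.3],"twist":[0,0,0],"hand":-1},
  {"offset":[-0.1,-0.1,10],"twist":[0,0,0],"hand":-1},
  {"offset":[-0.1,-0.1,10],"twist":[0,0,0],"hand":-1},
  {"offset":[-0.1,-0.1,10],"twist":[0,0,0],"hand":0.1},
  {"offset":[-0.1,-0.1,10],"twist":[0,0,0],"hand":0.1},
  {"offset":[-0.1,-0.1,10],"twist":[0,0,0],"hand":0.1},
  {"offset":[-0.1,-0.1,10],"twist":[0,0,0],"hand":0.1},
])

```text
clock: 9.6
eef_pos: [0.494, 0.1185, 0.0506]
tcp_rot: [-0.019, 1.0, 0.0, 0.001]
ft_force: [-0.7, 0.1, 0.4]
finger_gap: 0.0385
```

```bash
python3 - <<'E'
from h import *
print(state()["finger_gap"],state()["ft_force"])
a=get_image("scene")[170:270,220:340,::-1];b=get_image("side")[170:260,190:300,::-1]
cv2.imwrite("pics/p6.png",np.hstack([cv2.resize(a,(400,400),interpolation=2),cv2.resize(b,(400,400),interpolation=2)]))
E
```

```text
0.03850541283519397 [-0.66402629  0.11263373  0.37182796]
```

View pics/p6.png

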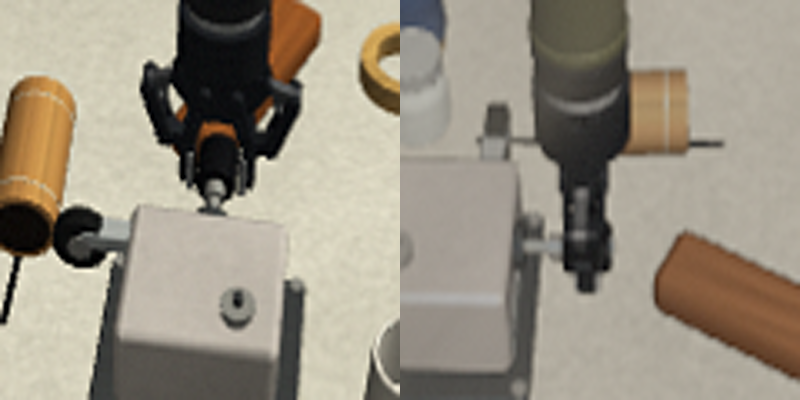

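Emit:
arm_command([
  {"offset":[0,0,0],"twist":[0,0,0],"hand":1},
  {"offset":[0,0,0],"twist":[0,0,0],"hand":1},
  {"offset":[0,0,0],"twist":[0,0,0],"hand":1},
])

```text
clock: 10.0
eef_pos: [0.4936, 0.1186, 0.0506]
tcp_rot: [-0.019, 1.0, 0.001, 0.0]
ft_force: [-1.1, 1.7, 4.8]
finger_gap: 0.0343
```

Emit:
arm_command([
  {"offset":[0.15,0,0],"twist":[0,0,0],"hand":1},
  {"offset":[0.3,0,0],"twist":[0,0,0],"hand":1},
  {"offset":[0.45,0,0],"twist":[0,0,0],"hand":1},
  {"offset":[0.6,0,0],"twist":[0,0,0],"hand":1},
  {"offset":[0.6,0,0],"twist":[0,0,0],"hand":1},
])

```text
clock: 10.5
eef_pos: [0.4898, 0.1185, 0.0507]
tcp_rot: [-0.019, 1.0, 0.001, 0.002]
ft_force: [6.7, 0.6, -4.4]
finger_gap: 0.0344
```

Emit:
arm_command([
  {"offset":[0.15,0,0],"twist":[0,0,0],"hand":1},
  {"offset":[0.3,0,0],"twist":[0,0,0],"hand":1},
  {"offset":[0.45,0,0],"twist":[0,0,0],"hand":1},
  {"offset":[0.6,0,0],"twist":[0,0,0],"hand":1},
  {"offset":[0.8,0,0],"twist":[0,0,0],"hand":1},
  {"offset":[1.0,0,0],"twist":[0,0,0],"hand":1},
  {"offset":[1.2,0,0],"twist":[0,0,0],"hand":1},
  {"offset":[1.35,0,0],"twist":[0,0,0],"hand":1},
  {"offset":[1.35,0,0],"twist":[0,0,0],"hand":1},
])

```text
clock: 11.4
eef_pos: [0.4746, 0.1179, 0.0505]
tcp_rot: [-0.019, 1.0, 0.001, 0.001]
ft_force: [-2.9, 0.7, 6.1]
finger_gap: 0.0344
```

```bash
python3 - <<'E'
from h import *
a=get_image("scene")[170:270,220:340,::-1];b=get_image("side")[170:260,190:300,::-1]
cv2.imwrite("pics/p7.png",np.hstack([cv2.resize(a,(400,400),interpolation=2),cv2.resize(b,(400,400),interpolation=2)]))
E
```

```text
(no output)
```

View pics/p7.png

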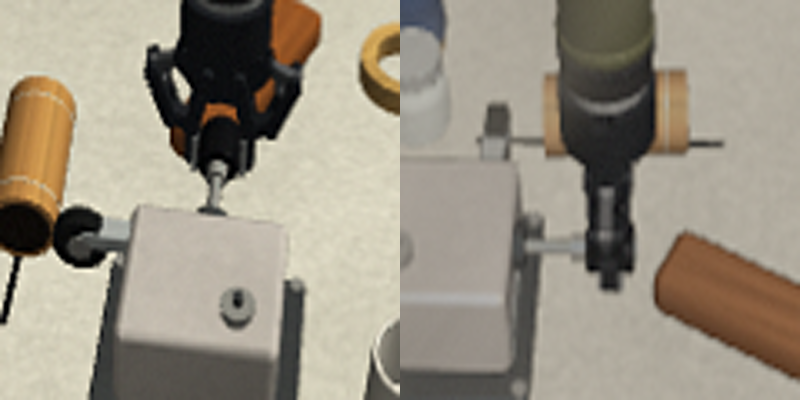

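The rod is about 19 mm out and the force shows it being drawn towards the middle click. I'll release and rise.

Emit:
arm_command([
  {"offset":[0,0,0],"twist":[0,0,0],"hand":-1},
  {"offset":[0,0,0],"twist":[0,0,0],"hand":-1},
  {"offset":[0,0,0],"twist":[0,0,0],"hand":-1},
  {"offset":[0,0,0],"twist":[0,0,0],"hand":-1},
  {"offset":[0,0,0],"twist":[0,0,0],"hand":-1},
  {"offset":[0,0,-2],"twist":[0,0,0],"hand":-1},
  {"offset":[0,0,-5],"twist":[0,0,0],"hand":-1},
  {"offset":[0,0,-9],"twist":[0,0,0],"hand":-1},
  {"offset":[0,0,-13],"twist":[0,0,0],"hand":-1},
  {"offset":[0,0,-13],"twist":[0,0,0],"hand":-1},
  {"offset":[0,0,-13],"twist":[0,0,0],"hand":-1},
])

```text
clock: 12.6
eef_pos: [0.4754, 0.1179, 0.1815]
tcp_rot: [-0.019, 1.0, 0.001, 0.002]
ft_force: [-0.1, 0.2, -1.1]
finger_gap: 0.0853
```

```bash
python3 - <<'E'
from fit import *
print(state()["finger_gap"])
i=get_image("scene");j=get_image("side");w=get_image("wrist")
cv2.imwrite("pics/s8.png",i[...,::-1]);cv2.imwrite("pics/d8.png",j[...,::-1]);cv2.imwrite("pics/w8.png",w[...,::-1])
try: run(i,j,(.485,-.051,.06),"f8")
except Exception as e: print(e)
a=j[170:260,190:300,::-1]
cv2.imwrite("pics/p8.png",np.hstack([cv2.resize(i[160:280,120:340,::-1],(440,240)),cv2.resize(a,(352,240),interpolation=2)]))
E
```

```text
0.08530112295576418
pose [ 0.4731 -0.0518  0.0763] err 0.685 mark frame x,y mm -27.4 0.8 dyaw 0.036
pose [ 0.473  -0.0519  0.0802] err 0.153 mark frame x,y mm -27.5 0.7 dyaw 0.04
pose [ 0.4754 -0.0535  0.0444] err 0.53 mark frame x,y mm -25.2 -1.0 dyaw 0.004
```

View pics/p8.png

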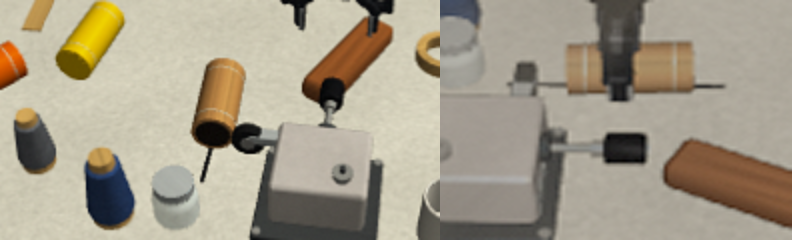

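View pics/w8.png

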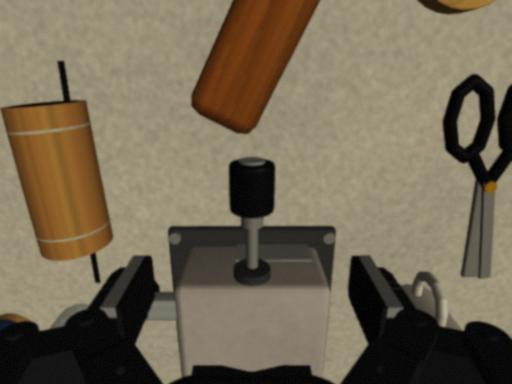

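The scene fit now has a poor residual (0.15), and in the side view the arm hides the core. I'll compare the core directly with the earlier pictures and measure the knob.

```bash
python3 - <<'E'
from h import *
S,D=calibration("scene"),calibration("side")
o=[]
for n in("s4","s8"):
    q=cv2.imread(f"pics/{n}.png");h=cv2.convexHull(proj(S,cyl(.4845,-.051,.07)).astype(np.float32));r=q.copy();cv2.polylines(r,[np.round(h*16).astype(int)],True,(255,0,0),1,shift=4)
    o.append(cv2.resize(r[170:260,190:290],(400,360),interpolation=2))
cv2.imwrite("pics/cmp.png",np.hstack(o))
q=[cv2.imread(f"pics/{n}.png")[205:250,200:280] for n in("side0","d8")]
cv2.imwrite("pics/cmpk.png",np.hstack([cv2.resize(x,None,fx=5,fy=5,interpolation=2) for x in q]))
E
```

```text
(no output)
```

View pics/cmp.png

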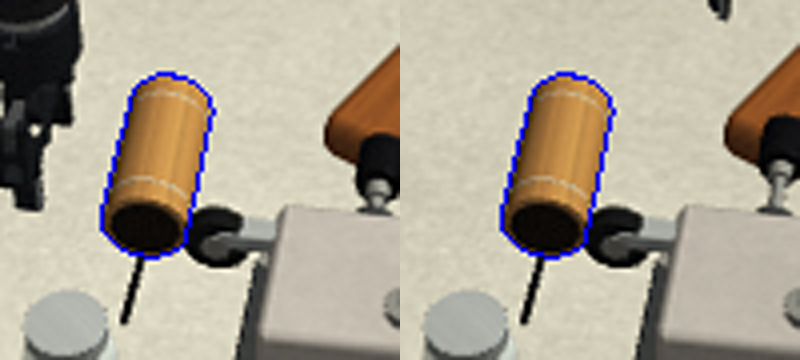

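View pics/cmpk.png

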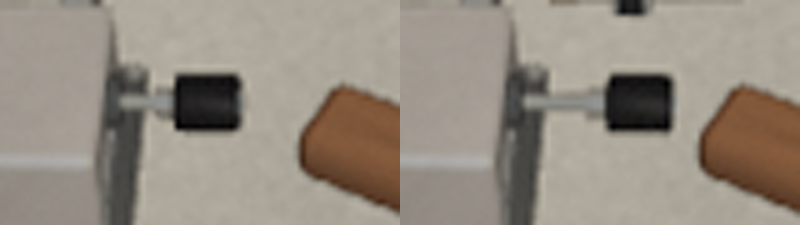

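The core hasn't moved. The knob shifted 31 enlarged pixels, and its own 40 mm length measures 64, so it moved about 19.5 mm: the middle click. The gripper is clear, so I hand in.

```bash
python3 - <<'E'
from bench import state,bot
print(state()["clock"],state()["ft_force"]);print(bot.job_done())
E
```

```text
12.75 [ 0.28311311 -0.10828253 -0.74260246]
the job is handed in; nothing more can be done
None
```

I handed the job in at 12.75 s. The core lies along the line and the rod is at its middle click.

- **Core:** I rolled it onto the line with the open fingers, without lifting it. The last clean fit put it about 1 mm off the line, 15 mm short of its middle lengthwise (towards the robot) and 0.02–0.04 rad askew. A picture after the rod pull, with the earlier outline overlaid, showed it had not moved.
- **Rod:** I gripped the knob, pulled it about 19 mm and let go. The before and after pictures give 19.5 mm out.
- **Other things on the bench:** none seen to move in the views I checked. I did not measure each one.
- **Robot at hand-in:** gripper open and well above the knob, touching nothing.

**Check that disagreed:** the automatic core fit after the rod pull had a poor residual. It put the core 25–27 mm from the line's middle, still within tolerance. The arm partly hid the core in the side view. I did not find out why the scene view fitted worse too. I went by the overlay comparison instead.

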